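Free the hidden catch of a fitting lift

ROBOT

A 6-joint arm with a two-finger parallel gripper is mounted at the origin on the work surface. World frame = base frame: x ahead of the robot, y to its left, z up, the work surface at z = 0. Lengths are in m, angles in rad, forces in N, time in s.
With the tool pointing down it reaches from about 0.425 to 0.95 m from the base axis. Payload 3.5 kg.
Tool frame: the origin (TCP) lies on the centre line of the jaws, within the pads' length; the fingertips stand 14 mm ahead of it and the grasp point (between the pads) lies 5 mm behind it (tips_ahead is the distance from the TCP to the fingertips, in m); y points along the fingers, z is the direction in which the jaws open and shut, and the axes are right-handed (so a half turn about y gives the same grasp; the last joint's range is limited). The gripper opens to 85 mm and grips with 20 to 120 N. Pads are 22 mm wide; open, the fingers measure 114 mm over their backs; the gripper's body (76 mm by 85 mm) begins 54 mm behind the grasp point. The pads swing forward as they close: fully open they stand 13 mm farther back than shut.
Start: joints at [1.185, 0.286, 1.577, -0, 1.279, -0.15], TCP at [0.158, 0.656, 0.245] pointing down, gripper open.
Joint ranges: [-2.77, 2.77], [-0.9, 2.22], [0.21, 2.48], [-1.53, 4.67], [0.24, 2.81], [-2.84, 2.84]. Speed limits (rad/s): [2.79, 2.79, 3.14, 3.14, 3.14, 3.14].

INTERFACE

Orientations are given as a unit quaternion [x, y, z, w].
In Python, from plant import get_state, read_camera, sign_off, tips_ahead gives the robot as it stands.
- The arm moves only by the tool send_rows, never from a script. Its argument "plan" is a list of rows, each a list of 2 entries, a list of its own where there are three numbers: the shift along the tool's x, y, z in units of 12 cm (1.0 is 12 cm), then the turn, a rotation vector about the tool's x, y, z in units of 360 degrees (1.0 is 360 degrees). In form: [[[tx, ty, tz], [rx, ry, rz]], ...]. A call has 1 to 12 rows; each row shifts and turns the commanded pose from where the row before left it, along the tool's axes as they then stand; what a row does not reach is not made up. A row lasts 1/10 s, in which the tool goes at most 50 mm and 8.59 degrees, less where a joint would pass 70% of its speed; a pose out of reach is approached as far as the arm can. A call with a number of a shift or a turn outside -1 to 1 is refused whole. A call with a gripper value outside its range is refused whole. "gripper" is the closure, from 0 (fully open) to 1 (shut), set as the call begins (left out, the last holds). The fingers move at their own pace and stop on an object; "grip_force" is the grip in N (left out, the last holds). Time passes only in rows, so rows that do not move let the fingers close. It gives the time, the measured TCP pose, the force and the opening at its end, in the units of the state.
- get_state(): the state, without advancing time (a new reading comes with each control period).
- read_camera(name): name is "side" or "top" or "wrist"; returns a dict with "img" (480x640x3 uint8, blue, green, red), "fx", "fy", "cx", "cy" (pixels), "world_from_camera" (4x4, takes a point from camera to world coordinates); the wrist camera has in their place "mount" (4x4, takes a point from camera to tool coordinates, whose origin is the TCP and whose axes are the tool frame's). Camera axes: x right, y down, z forward; pixel columns grow to the right and rows downward; lengths in m; the calibration is good to about 2 mm. The wrist camera is an equidistant fisheye: a pixel r from the principal point sees the ray r / f radians off the axis. A picture is of the moment at which its call begins: read the wrist's pose just before it. There is no depth.
- sign_off(): hands the job in, once; it reports no verdict.
The state is a dict: "time": time; "qpos": joint angles; "dq": joint speeds; "joint_efforts": joint torques, N m; "eef_pos": TCP position; "tcp_rot": TCP orientation; "contact_force": force on the tool from outside, world axes, zero at the start; "wrist_torque": the same for the moment, N m; "opening": opening from 0.0 (shut) to 1.0 (fully open).
Only numpy, scipy, OpenCV 4.12 (cv2) and the standard library are available. Lean on these libraries where they do the work, as an engineer would, in place of code of your own. Each camera call takes 0.05 s, during which the arm holds its last target. There are 200 camera calls.

TASK

The fitting lift is stuck in its raised position, held by a spring catch that can only be reached through a slot in the face under its hood, which you cannot see. Take the orange-handled release rod from its wooden rest, slide its tip along the face under the hood until you feel the slot, push it in and keep the catch pressed until the carriage with the prosthetic foot has sunk all the way down by itself. Then draw the rod out and lay it back on its rest, without pushing on the carriage or foot with the robot and without disturbing the other things on the bench.

Things in the scene. Friction and masses are not known exactly. Their poses are not given: they have to be found in the camera images.
- rod: Release rod, 155 mm long, 120 g: orange handle, a bar 60 long x 18 wide x 30 mm high, with a round steel shaft 8 mm thick whose axis is 15 mm above the handle's underside. Origin: centre of the handle's underside; x points along the shaft to the tip, z up. It lies on the rest, handle upright, 30 mm high side vertical.
- rod_tip (a point): Rounded tip of the rod's shaft, 125 mm ahead of the rod's origin along its x and 15 mm above it. x, y, z as the rod's.
- rest: Dark wooden rest for the rod, a fixed flat block 150 (x) x 60 (y) x 20 mm high; origin at the centre of its underside, on the table. It stands left or right of the robot; the rod lies along its x, off by at most 0.25 rad, with its tip to +x.
- lift: Blue fixed lift, 216 mm wide (y), grey hood, two steel posts 340 mm high. Origin on the table straight below the centre of the hidden face, which is upright, in the plane x = 0; x is level and points from the robot into the face, z up. The face is the back wall of a recess open to -x: y -48 to +48 mm, z 30 to 105 mm. The 7 mm hood and the blocks beside the recess reach out to x = -40 mm.
- face_mid (a point): Centre of the hidden face's search line, 75 mm above the table; axes as the lift's. The face is flat but for one slot 14 mm wide (y) and 18 mm high, centred at this height, at an unknown y between -32 and +32 mm from here. The plate is 10 mm thick; the catch's tail stands 16 mm behind the face.
- catch (a joint): Spring catch behind the slot, slides straight in (lift's +x): 0 at rest, 0.020 m fully pressed. It lets the carriage go from about 0.009 m (rod tip about 25 mm past the face); it needs about 4 N at first and 6 N fully pressed and springs back when left.
- carriage (a joint): Lift carriage: 0 raised, 0.065 m fully lowered. Damped: once the catch is pressed it sinks by itself in about 1 s. It must sink at least 12 mm before the catch may be left.
- foot_top (a point): Top of the aluminium tube on the beige prosthetic foot on the carriage, 65 mm behind the face, 45 mm to the lift's +y, 316 mm above the table while raised. Foot and carriage table cover y -105 to +105 mm and x 40 to 115 mm of the lift, from 200 mm above the table while raised.
- red_bin: Fixed open red bin, 110 (x) x 150 (y) x 60 mm high, on the side of the robot where the rest is not; origin at the centre of its underside.
- jar: Loose amber jar, 60 mm across, 75 mm high, between robot and lift; origin at the centre of its underside. Leave alone.
- tape: Loose yellow ring of tape, 84 mm across, 24 mm high, between robot and lift; origin at the centre of its underside. Leave alone.
- can: Loose can, 60 mm across, 120 mm high, close beside the lift; origin at the centre of its underside. Leave alone.
- cup: Loose white cup, 72 mm across, 85 mm high, close beside the lift; origin at the centre of its underside. Leave alone.
- wrench: Loose wrench, 150 mm long, under 15 mm high, lying on the table in front of the lift. Leave alone.
- screwdriver: Loose screwdriver, 180 mm long, lying on the left of the table. Leave alone.
- pad_box: Loose carton, 100 x 80 x 50 mm high, on the right of the table; origin at the centre of its underside. Leave alone.
Not all that is in view belongs to the job. Of the things that look like the rod, the largest one is meant.

How it is judged:
By the outcome, as a careful person would: the job done as asked, in the order asked, and still so for the second after the job is handed in, with the robot touching nothing.
It also fails if it takes over 64 s, if anything falls off the work surface, if the arm or the gripper's body presses on something with over 40 N, if the wrist force passes 120 N, or if a joint passes its speed limit or range.

## Working session

There is one attempt and no reset: what is moved stays moved. The work goes in short steps, Python scripts to look and compute and a tool call to move; the robot and the scene stay as the last step left them, time stands still between calls to the robot, and variables do not carry over. Pictures are saved under pics/ and viewed, about 8 in all and at most 12, crops included, and the job is handed in when it is done.

Besides the shell and the picture viewer there is one more tool, called after ">>>" as name(argument=value, ...) on one line, values as JSON. send_rows: Moves the arm, as the interface text tells. Its arguments: {"type":"object","properties":{"plan":{"type":"array"},"gripper":{"type":"number"},"grip_force":{"type":"number"}},"required":["plan"]}

```bash
mkdir -p pics; ls; python3 - <<'E'
from plant import *
import cv2,json,numpy as np
s=get_state();print({k:np.round(v,3).tolist() for k,v in s.items()}, tips_ahead() if callable(tips_ahead) else tips_ahead)
for n in ("top","side","wrist"):
    c=read_camera(n);cv2.imwrite(f"pics/{n}0.png",c["img"]);print(n,{k:np.round(v,4).tolist() for k,v in c.items() if k!="img"})
E
```

```text
pics
{'time': 0.0, 'qpos': [1.185, 0.287, 1.578, -0.0, 1.279, -0.15], 'dq': [-0.002, -0.0, -0.0, 0.002, 0.001, 0.0], 'joint_efforts': [0.001, -40.599, -29.261, -0.0, 0.006, -0.0], 'eef_pos': [0.157, 0.656, 0.244], 'tcp_rot': [0.703, -0.083, 0.083, -0.701], 'contact_force': [0.358, -0.183, 0.535], 'wrist_torque': [-0.019, 0.055, 0.036], 'opening': 0.995} 0.014
top {'fx': 444.0809, 'fy': 444.0809, 'cx': 326.1, 'cy': 243.6639, 'world_from_camera': [[0.027, -0.9844, 0.1738, 0.3433], [-0.9996, -0.0269, 0.0025, 0.0531], [0.0022, -0.1738, -0.9848, 1.2244], [0.0, 0.0, 0.0, 1.0]]}
side {'fx': 521.7338, 'fy': 521.7338, 'cx': 326.1597, 'cy': 248.3433, 'world_from_camera': [[-0.8747, -0.3439, 0.3415, 0.1394], [-0.4844, 0.5976, -0.6389, 0.8346], [0.0156, -0.7243, -0.6893, 1.0366], [0.0, 0.0, 0.0, 1.0]]}
wrist {'fx': 371.6483, 'fy': 371.6483, 'cx': 315.9153, 'cy': 238.0283, 'mount': [[-0.0006, 0.9591, 0.2829, -0.0719], [0.0004, -0.2829, 0.9591, -0.1282], [1.0, 0.0007, -0.0002, -0.0011], [0.0, 0.0, 0.0, 1.0]]}
```

View pics/top0.png

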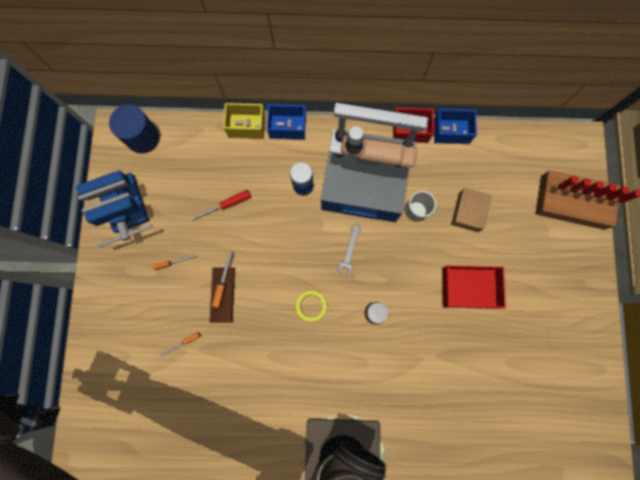

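View pics/side0.png

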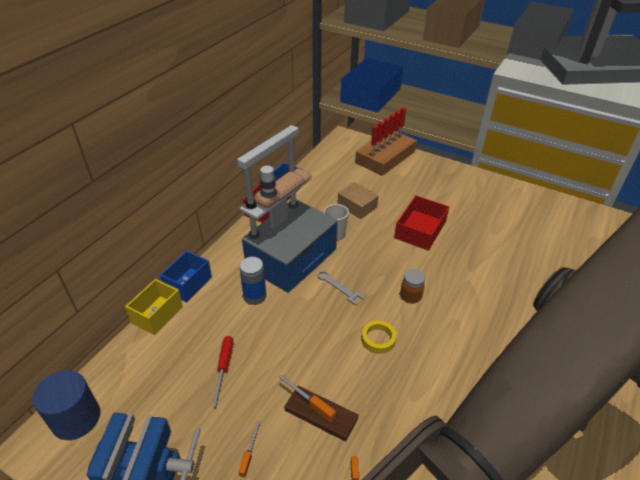

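The top view shows the rod on the dark rest (handle at 218,296, shaft to 230,255). Things that could be mistaken for it are the small orange screwdrivers at (162,265) and (190,340) and the red one at (235,200). I choose the one on the rest because it is the largest. The lift hood is near (365,185).

```bash
cat > h.py <<'E'
import numpy as np,cv2
from scipy.spatial.transform import Rotation as R
from plant import *
def ray(c,uv,T=None):
    u,v=uv; x=(u-c["cx"])/c["fx"]; y=(v-c["cy"])/c["fy"]
    if "mount" in c:
        r=np.hypot(x,y); d=np.array([x/r*np.sin(r),y/r*np.sin(r),np.cos(r)]) if r>1e-9 else np.array([0,0,1.])
        M=T@np.array(c["mount"])
    else: d=np.array([x,y,1.]); M=np.array(c["world_from_camera"])
    return M[:3,3],M[:3,:3]@d
def onz(c,uv,z,T=None):
    o,d=ray(c,uv,T); return o+d*(z-o[2])/d[2]
def pose(s):
    T=np.eye(4);T[:3,:3]=R.from_quat(s["tcp_rot"]).as_matrix();T[:3,3]=s["eef_pos"];return T
def orange(img):
    h=cv2.cvtColor(img,cv2.COLOR_BGR2HSV); return cv2.inRange(h,(5,170,110),(18,255,255))
def blobs(m,amin):
    return sorted([k for k in cv2.findContours(m,cv2.RETR_EXTERNAL,cv2.CHAIN_APPROX_NONE)[0] if cv2.contourArea(k)>amin],key=cv2.contourArea)[::-1]
def world_to_moves(T,target,ang=0):pass
E
python3 - <<'E'
from h import *
c=read_camera("top");img=c["img"]
for k in blobs(orange(img),15)[:4]:
    r=cv2.minAreaRect(k);m=k.reshape(-1,2).mean(0);print("orange",cv2.contourArea(k),np.round(r[0]),np.round(r[1]),onz(c,r[0],.05).round(3),cv2.boxPoints(r).round(1).tolist())
print("shaft tip",onz(c,(231,252),.035).round(3), "yaw from line", (lambda a,b:np.arctan2(*(b-a)[[1,0]]))(onz(c,(221,285),.035),onz(c,(231,252),.035)))
a=cv2.resize(img[225:345,160:320],None,fx=4,fy=4,interpolation=cv2.INTER_CUBIC)
b=cv2.resize(img[100:240,300:420],None,fx=4.3,fy=4.3,interpolation=cv2.INTER_CUBIC)
p=np.zeros((600,800,3),np.uint8)
a=cv2.resize(img[235:335,190:250],None,fx=5,fy=5,interpolation=cv2.INTER_CUBIC)
b=cv2.resize(img[120:230,315:415],None,fx=5,fy=5,interpolation=cv2.INTER_CUBIC)
p[:500,:300]=a;p[:550,300:800]=b
cv2.imwrite("pics/crop1.png",p)
E
```

```text
orange 154.5 [217. 296.] [ 8. 24.] [0.404 0.339 0.05 ] [[210.5, 306.1000061035156], [216.1999969482422, 283.29998779296875], [223.89999389648438, 285.20001220703125], [218.1999969482422, 308.1000061035156]]
orange 59.5 [161. 265.] [ 5. 16.] [0.481 0.495 0.05 ] [[152.3000030517578, 264.79998779296875], [167.5, 260.29998779296875], [168.89999389648438, 264.8999938964844], [153.6999969482422, 269.5]]
orange 56.0 [191. 338.] [ 4. 17.] [0.293 0.399 0.05 ] [[182.39999389648438, 339.79998779296875], [197.60000610351562, 332.20001220703125], [199.60000610351562, 336.20001220703125], [184.39999389648438, 343.79998779296875]]
shaft tip [0.523 0.313 0.035] yaw from line -0.2292991421259398
```

View pics/crop1.png

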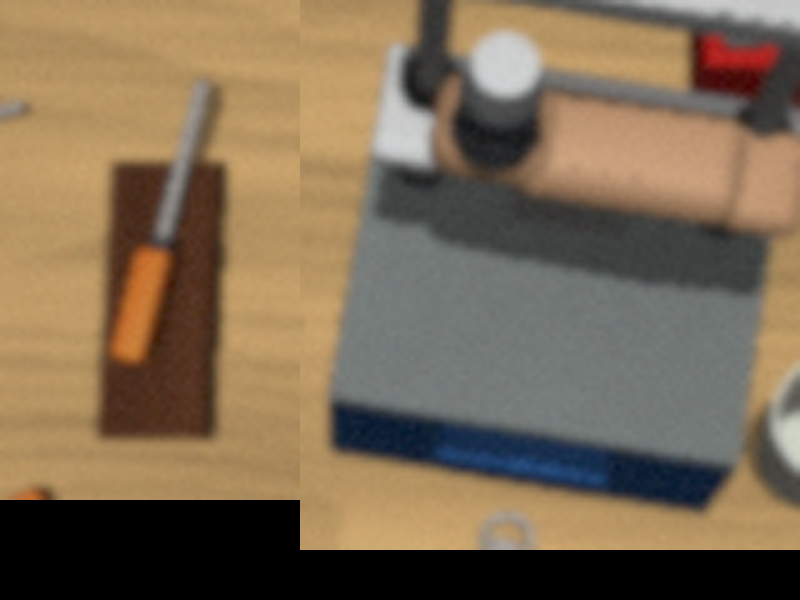

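```bash
cat >> h.py <<'E'
def plan(s,tgt,yaw=None):
    "shift in tool axes (units of 0.12 m, before turning) and turn about tool y (units of rev) to bring tool x onto +-yaw"
    T=pose(s); d=T[:3,:3].T@(np.array(tgt)-T[:3,3])/.12
    out={"shift":d.round(3).tolist()}
    if yaw is not None:
        x=T[:3,0]; a=np.arctan2(x[1],x[0]); e=(yaw-a+np.pi/2)%np.pi-np.pi/2
        # full rotation vector to exact downward pose with tool x at yaw a+e
        X=np.array([np.cos(a+e),np.sin(a+e),0]);Y=np.array([0,0,-1.]);Z=np.cross(X,Y)
        out["turn"]=(R.from_matrix(T[:3,:3].T@np.c_[X,Y,Z]).as_rotvec()/(2*np.pi)).round(4).tolist();out["dyaw"]=round(e,3)
    return out
E
python3 - <<'E'
from h import *
s=get_state();print(pose(s).round(3))
c=read_camera("top")
L=onz(c,(321.6,200.4),.112);Rr=onz(c,(403,213),.112);print("hood front",L,Rr,np.linalg.norm(L-Rr))
u=(L-Rr)/np.linalg.norm(L-Rr);ly=u;lx=np.array([u[1],-u[0],0]);print("lift yaw",np.arctan2(lx[1],lx[0]),"origin",(L+Rr)/2+.04*lx)
print(plan(s,(.404,.339,.20),-.23))
for n,p,z in (("jar",(376,313),.075),("tape",(311,306),.024),("can",(302,174),.12),("cup",(421,205),.085)):print(n,onz(c,p,z).round(3))
E
```

```text
[[ 0.972 -0.001  0.234  0.158]
 [-0.234 -0.001  0.972  0.656]
 [-0.    -1.    -0.001  0.244]
 [ 0.     0.     0.     1.   ]]
hood front [0.6529661  0.07060575 0.112     ] [ 0.62522782 -0.13996255  0.112     ] 0.21238743182645556
lift yaw -0.1309764179340253 origin [ 0.67875435 -0.03990249  0.112     ]
{'shift': [2.614, 0.373, -2.088], 'turn': [0.0002, -0.0009, -0.0], 'dyaw': np.float64(0.006)}
jar [ 0.37  -0.076  0.075]
tape [0.385 0.092 0.024]
can [0.72  0.123 0.12 ]
cup [ 0.655 -0.192  0.085]
```

>>> send_rows(plan=[[[0.26,0.037,-0.21],[0,0,0]],[[0.26,0.037,-0.21],[0,0,0]],[[0.26,0.037,-0.21],[0,0,0]],[[0.26,0.037,-0.21],[0,0,0]],[[0.26,0.037,-0.21],[0,0,0]],[[0.26,0.037,-0.21],[0,0,0]],[[0.26,0.037,-0.21],[0,0,0]],[[0.26,0.037,-0.21],[0,0,0]],[[0.26,0.037,-0.21],[0,0,0]],[[0.26,0.037,-0.21],[0,0,0]],[[0,0,0],[0,0,0]],[[0,0,0],[0,0,0]]], gripper=0)

```text
time: 1.45
eef_pos: [0.4025, 0.3378, 0.2008]
tcp_rot: [-0.702, 0.084, -0.084, 0.702]
contact_force: [0.0, -0.6, -0.1]
opening: 0.999
```

```bash
python3 - <<'E'
from h import *
s=get_state();c=read_camera("wrist");T=pose(s);img=c["img"];cv2.imwrite("pics/w1.png",img);print(T[:3,3])
for k in blobs(orange(img),200)[:3]:
    r=cv2.minAreaRect(k);b=cv2.boxPoints(r)
    print(np.round(r[0]),np.round(r[1]),"ctr50",onz(c,r[0],.05,T).round(4),[onz(c,p,.05,T)[:2].round(3).tolist() for p in b])
E
```

```text
[0.40247822 0.33783975 0.2008336 ]
[318. 225.] [77. 22.] ctr50 [0.4024 0.3385 0.05  ] [[0.371, 0.336], [0.375, 0.352], [0.435, 0.341], [0.432, 0.324]]
[503. 257.] [21. 46.] ctr50 [0.4676 0.4884 0.05  ] [[0.464, 0.464], [0.451, 0.504], [0.471, 0.515], [0.484, 0.473]]
[369.  72.] [16. 52.] ctr50 [0.2967 0.4028 0.05  ] [[0.302, 0.383], [0.281, 0.418], [0.291, 0.424], [0.312, 0.388]]
```

View pics/w1.png

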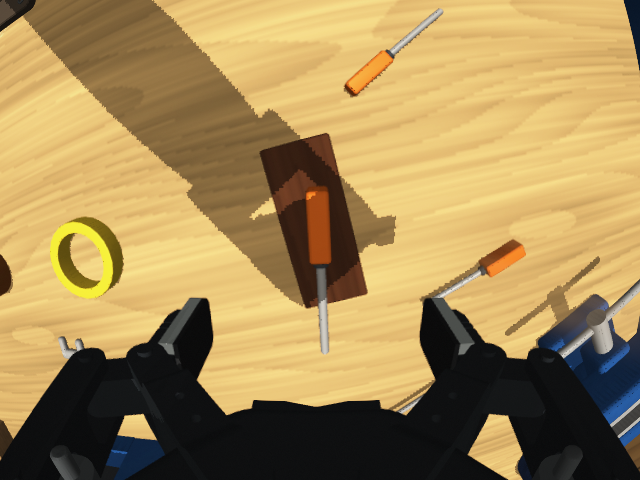

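```bash
python3 - <<'E'
from h import *
s=get_state();T=pose(s);c=read_camera("wrist")
f=lambda p,z:onz(c,p,z,T)
a,b=f((320.5,266),.035),f((324.5,352),.035);print("shaft",a,b,np.arctan2(b[1]-a[1],b[0]-a[0]))
print("handle top ends",f((317.5,190),.05),f((319.5,264),.05))
q=[f(p,.02) for p in ((261,152),(328,134),(367,294),(307,307))];print("rest",np.mean(q,0),np.round(q,3))
print(plan(s,(.4025,.338,.04),-.20))
E
```

```text
shaft [0.44103853 0.33203614 0.035     ] [0.52663751 0.31578345 0.035     ] -0.18763661179757551
handle top ends [0.37521165 0.34510179 0.05      ] [0.43361731 0.33278699 0.05      ]
rest [0.41014385 0.33624587 0.02      ] [[0.337 0.306 0.02 ]
 [0.336 0.363 0.02 ]
 [0.484 0.366 0.02 ]
 [0.483 0.309 0.02 ]]
{'shift': [0.005, 1.341, -0.004], 'turn': [-0.0, -0.0058, -0.0], 'dyaw': np.float64(0.036)}
```

>>> send_rows(plan=[[[0.012,0.22,0.01],[0,-0.0074,0]],[[0,0.22,0],[0,0,0]],[[0,0.22,0],[0,0,0]],[[0,0.22,0],[0,0,0]],[[0,0.22,0],[0,0,0]],[[0,0.12,0],[0,0,0]],[[0,0.12,0],[0,0,0]],[[0,0,0],[0,0,0]],[[0,0,0],[0,0,0]]], gripper=0.4)

```text
time: 2.45
eef_pos: [0.4042, 0.3398, 0.0407]
tcp_rot: [-0.704, 0.066, -0.067, 0.704]
contact_force: [-0.5, -0.5, -0.7]
opening: 0.599
```

```bash
python3 - <<'E'
from h import *
s=get_state();print(s["opening"],tips_ahead() if callable(tips_ahead) else tips_ahead, plan(s,(.404,.339,.04),-.19))
c=read_camera("wrist");cv2.imwrite("pics/w2.png",c["img"])
E
```

```text
0.5989014725826097 0.014 {'shift': [-0.0, 0.006, -0.007], 'turn': [-0.0001, 0.0002, 0.0001], 'dyaw': np.float64(-0.001)}
```

View pics/w2.png

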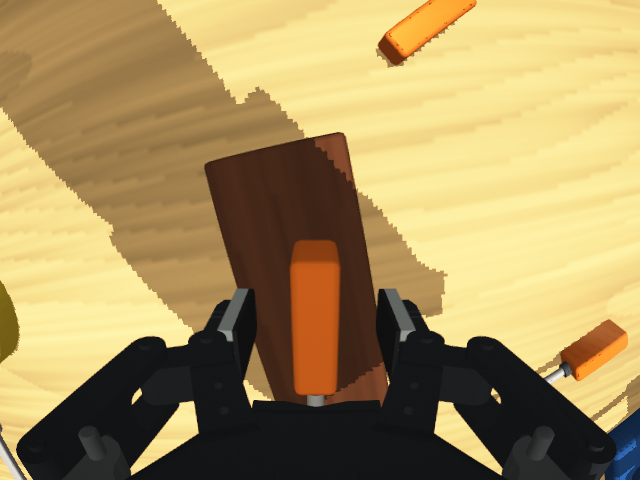

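The handle (291–340, 240–395) is centred between the pads (about 240 and 390) and lies parallel to them. I close the gripper.

>>> send_rows(plan=[[[0,0,0],[0,0,0]],[[0,0,0],[0,0,0]],[[0,0,0],[0,0,0]],[[0,0,0],[0,0,0]],[[0,0,0],[0,0,0]],[[0,0,0],[0,0,0]]], gripper=1, grip_force=70)

```text
time: 3.1
eef_pos: [0.4047, 0.3396, 0.0413]
tcp_rot: [-0.704, 0.066, -0.067, 0.704]
contact_force: [-0.8, -1.5, 5.9]
opening: 0.196
```

>>> send_rows(plan=[[[0,-0.1,0],[0,0,0]],[[0,-0.2,0],[0,0,0]],[[0,-0.25,0],[0,0,0]],[[0,-0.25,0],[0,0,0]],[[0,-0.25,0],[0,0,0]],[[0,-0.1,0],[0,0,0]],[[0,0,0],[0,0,0]],[[0,0,0],[0,0,0]]])

```text
time: 3.9
eef_pos: [0.403, 0.3388, 0.1768]
tcp_rot: [0.704, -0.067, 0.066, -0.704]
contact_force: [-1.1, 0.2, -2.2]
opening: 0.197
```

```bash
python3 - <<'E'
from h import *
s=get_state();T=pose(s);print(s["opening"],s["contact_force"],T[:3,3])
side=read_camera("side");cv2.imwrite("pics/s2.png",cv2.resize(side["img"][150:470,180:500],None,fx=1.8,fy=1.8))
w=read_camera("wrist");cv2.imwrite("pics/w3.png",w["img"])
t=read_camera("top");img=t["img"]
cv2.imwrite("pics/t3.png",img)
m=np.vstack([np.hstack([cv2.resize(side["img"][220:400,220:460],(400,300)),cv2.resize(w["img"],(400,300))]),np.hstack([cv2.resize(side["img"][200:300,230:350],(400,300),interpolation=cv2.INTER_CUBIC),cv2.resize(img[220:310,190:310],(400,300),interpolation=cv2.INTER_CUBIC)])])
cv2.imwrite("pics/m3.png",m)
E
```

```text
0.1965464906549471 [-1.05845272  0.20149679 -2.20747758] [0.40304587 0.33876409 0.17677708]
```

View pics/m3.png

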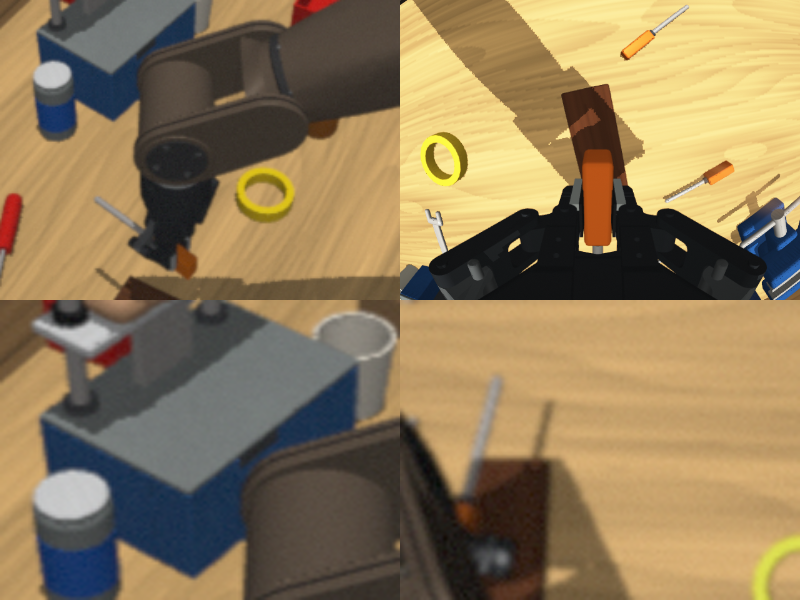

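```bash
cat >> h.py <<'E'
def tri(rs):
    A=np.zeros((3,3));b=np.zeros(3)
    for o,d in rs:
        d=d/np.linalg.norm(d);P=np.eye(3)-np.outer(d,d);A+=P;b+=P@o
    x=np.linalg.solve(A,b);return x,[np.linalg.norm(np.cross(x-o,d/np.linalg.norm(d))) for o,d in rs]
E
python3 - <<'E'
from h import *
s=get_state();T=pose(s)
t=read_camera("top");d=read_camera("side")
p,e=tri([ray(t,(219.1,243.4)),ray(d,(278.2,339.4))]);print("tip",p,e,"tool",T[:3,:3].T@(p-T[:3,3]))
print("hood side cam",onz(d,(287.6,263.3),.112),onz(d,(336.5,220.7),.112))
for a,b in (((321.6,200.4),(287.6,263.3)),((403,213),(336.5,220.7))): print(tri([ray(t,a),ray(d,b)]))
E
```

```text
tip [0.5234707  0.31397531 0.16860099] [np.float64(0.0002629769360733906), np.float64(0.0002629769360735067)] tool [ 0.12323534  0.00687806 -0.00142594]
hood side cam [0.65450892 0.07282685 0.112     ] [ 0.62589557 -0.13198533  0.112     ]
(array([0.65459759, 0.07096188, 0.10985071]), [np.float64(0.0010448654593427668), np.float64(0.001044865459342598)])
(array([ 0.62885259, -0.14105714,  0.10346152]), [np.float64(0.0014830382684597539), np.float64(0.0014830382684596008)])
```

```bash
cat >> h.py <<'E'
YAW=-.133;O=np.array([.6789,-.0402]);TIP=np.array([.1245,.0066,0.])
def lift_xyz(p):
    c,s_=np.cos(YAW),np.sin(YAW);d=np.asarray(p)[:2]-O
    return np.array([c*d[0]+s_*d[1],-s_*d[0]+c*d[1],p[2]])
def tip(s): T=pose(s);return T[:3,3]+T[:3,:3]@TIP
def goal(tl): # tip in lift coords -> TCP world with tool x along YAW, tool down
    c,s_=np.cos(YAW),np.sin(YAW);x,y,z=tl;x=x-TIP[0]
    return np.array([O[0]+c*x-s_*y,O[1]+s_*x+c*y,z+TIP[1]])
def st():
    s=get_state();T=pose(s);print("t",s["time"],"tip lift mm",(lift_xyz(tip(s))*1e3).round(1),"F tool",(T[:3,:3].T@s["contact_force"]).round(1),"op",round(s["opening"],3));return s
E
python3 - <<'E'
from h import *
s=st();print(goal((-.07,.034,.17)),plan(s,goal((-.07,.034,.17)),YAW))
E
```

```text
t 4.15 tip lift mm [-199.3  332.1  169.6] F tool [0.1 0.6 0. ] op 0.195
[0.4906264  0.01929203 0.1766    ] {'shift': [1.218, 0.001, -2.478], 'turn': [0.0003, -0.009, -0.0004], 'dyaw': np.float64(0.056)}
```

>>> send_rows(plan=[[[0.06,0,-0.12],[0,0,0]],[[0.12,0,-0.25],[0,0,0]],[[0.13,0,-0.26],[0,0,0]],[[0.13,0,-0.26],[0,0,0]],[[0.13,0,-0.26],[0,0,0]],[[0.13,0,-0.26],[0,0,0]],[[0.13,0,-0.26],[0,0,0]],[[0.13,0,-0.26],[0,0,0]],[[0.13,0,-0.26],[0,0,0]],[[0.07,0,-0.17],[0,0,0]],[[0.06,0,-0.12],[0,-0.009,0]],[[0,0,0],[0,0,0]]])

```text
time: 5.35
eef_pos: [0.4919, 0.0177, 0.1776]
tcp_rot: [0.706, -0.048, 0.048, -0.705]
contact_force: [0.1, 0.3, -0.3]
opening: 0.196
```

>>> send_rows(plan=[[[0,0.1,0],[0,0,0]],[[0,0.2,0],[0,0,0]],[[0,0.2,0],[0,0,0]],[[0,0.19,0],[0,0,0]],[[0,0.1,0],[0,0,0]],[[0,0,0],[0,0,0]],[[0,0,0],[0,0,0]]])

```text
time: 6.05
eef_pos: [0.4918, 0.0198, 0.0835]
tcp_rot: [-0.706, 0.047, -0.047, 0.706]
contact_force: [0.1, -0.5, -0.6]
opening: 0.192
```

```bash
python3 - <<'E'
from h import *
s=st();print(plan(s,goal((-.06,.034,.075)),YAW))
t=read_camera("top");d=read_camera("side");w=read_camera("wrist")
m=np.vstack([np.hstack([cv2.resize(d["img"][200:320,230:390],(400,300),interpolation=cv2.INTER_CUBIC),cv2.resize(w["img"],(400,300))]),np.hstack([cv2.resize(t["img"][130:280,300:500],(400,300),interpolation=cv2.INTER_CUBIC),cv2.resize(t["img"][180:255,310:410],(400,300),interpolation=cv2.INTER_CUBIC)])])
cv2.imwrite("pics/m4.png",m)
E
```

```text
t 6.05 tip lift mm [-68.9  34.8  76.9] F tool [ 0.2  0.6 -0.5] op 0.192
{'shift': [0.074, 0.016, -0.006], 'turn': [-0.0, 0.0001, 0.0], 'dyaw': np.float64(-0.001)}
```

View pics/m4.png

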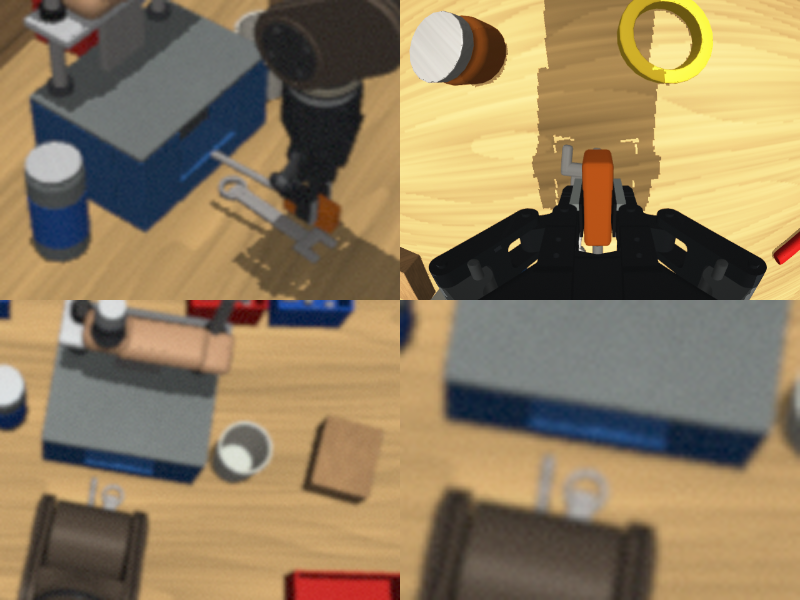

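```bash
python3 - <<'E'
from h import *
t=read_camera("top");d=read_camera("side")
p,e=tri([ray(t,(346.8,219.5)),ray(d,(315.5,261.5))]);print("tip",lift_xyz(p)*1e3,e)
for q in ((342.7,208.8),(376.7,213.0)):print(lift_xyz(onz(t,q,.03))*1e3)
print("hood",[lift_xyz(onz(t,q,.112))*1e3 for q in ((321.6,200.4),(403,213))])
E
```

```text
tip [-71.03846494  34.35643356  78.19789703] [np.float64(0.0010572899161603708), np.float64(0.0010572899161605278)]
[-32.32454356  49.13806847  30.        ]
[-29.11247914 -45.51816534  30.        ]
hood [array([-40.3986251 , 106.38812114, 112.        ]), array([ -39.968842  , -105.99887584,  112.        ])]
```

>>> send_rows(plan=[[[0.05,0.014,0],[0,0,0]],[[0.15,0,0],[0,0,0]],[[0.15,0,0],[0,0,0]],[[0.1,0,0],[0,0,0]],[[0.05,0,0],[0,0,0]],[[0,0,0],[0,0,0]],[[0,0,0],[0,0,0]]])

```text
time: 7.0
eef_pos: [0.5505, 0.0116, 0.0813]
tcp_rot: [-0.706, 0.047, -0.046, 0.706]
contact_force: [-0.6, 0.3, -1.9]
opening: 0.195
```

```bash
python3 -c "
from h import *
st()"
```

```text
t 7.0 tip lift mm [-9.7 34.3 74.5] F tool [-0.7  1.9  0.2] op 0.195
```

>>> send_rows(plan=[[[0.02,0,0],[0,0,0]],[[0.015,0,0],[0,0,0]],[[0.015,0,0],[0,0,0]],[[0,0,0],[0,0,0]],[[0,0,0],[0,0,0]]])

```text
time: 7.5
eef_pos: [0.557, 0.0107, 0.0817]
tcp_rot: [0.706, -0.047, 0.047, -0.706]
contact_force: [0.0, -0.3, -1.3]
opening: 0.192
```

```bash
python3 -c "
from h import *
st()"
```

```text
t 7.5 tip lift mm [-3.  34.3 75.1] F tool [ 0.   1.3 -0.3] op 0.192
```

>>> send_rows(plan=[[[0.02,0,0],[0,0,0]],[[0.015,0,0],[0,0,0]],[[0,0,0],[0,0,0]],[[0,0,0],[0,0,0]]])

```text
time: 7.9
eef_pos: [0.5607, 0.0102, 0.0814]
tcp_rot: [-0.706, 0.047, -0.046, 0.706]
contact_force: [-2.2, -0.3, -0.9]
opening: 0.192
```

```bash
python3 -c "
from h import *
st()"
```

```text
t 7.9 tip lift mm [ 0.6 34.3 74.6] F tool [-2.1  0.9 -0.6] op 0.192
```

>>> send_rows(plan=[[[0.015,0,0],[0,0,0]],[[0,0,0],[0,0,0]],[[0,0,0],[0,0,0]]])

```text
time: 8.2
eef_pos: [0.561, 0.0102, 0.0811]
tcp_rot: [-0.705, 0.049, -0.045, 0.706]
contact_force: [-9.0, 1.0, 3.2]
opening: 0.188
```

```bash
python3 -c "
from h import *
st()"
```

```text
t 8.2 tip lift mm [ 0.9 34.4 73.8] F tool [-9.1 -3.2 -0.2] op 0.188
```

>>> send_rows(plan=[[[0,0,-0.02],[0,0,0]],[[0,0,-0.02],[0,0,0]],[[0,0,0],[0,0,0]]])

```text
time: 8.5
eef_pos: [0.5603, 0.0063, 0.0807]
tcp_rot: [-0.705, 0.048, -0.044, 0.706]
contact_force: [-5.4, 2.8, -0.4]
opening: 0.193
```

```bash
python3 -c "
from h import *
st()"
```

```text
t 8.5 tip lift mm [ 0.8 30.6 73.4] F tool [-5.7  0.4  2. ] op 0.193
```

>>> send_rows(plan=[[[0,0,-0.02],[0,0,0]],[[0,0,-0.02],[0,0,0]],[[0,0,0],[0,0,0]]])

```text
time: 8.8
eef_pos: [0.5596, 0.0014, 0.0803]
tcp_rot: [-0.705, 0.048, -0.044, 0.706]
contact_force: [-4.3, 1.2, -1.4]
opening: 0.195
```

```bash
python3 -c "
from h import *
st()"
```

```text
t 8.8 tip lift mm [ 0.7 25.6 73. ] F tool [-4.4  1.4  0.7] op 0.195
```

>>> send_rows(plan=[[[0.006,-0.01,-0.02],[0,0,0]],[[0,0,-0.02],[0,0,0]],[[0,0,0],[0,0,0]]])

```text
time: 9.1
eef_pos: [0.559, -0.0031, 0.0812]
tcp_rot: [-0.705, 0.049, -0.043, 0.706]
contact_force: [-6.2, 3.4, -1.7]
opening: 0.194
```

```bash
python3 -c "
from h import *
st()"
```

```text
t 9.1 tip lift mm [ 0.7 21.1 73.6] F tool [-6.6  1.7  2.6] op 0.194
```

>>> send_rows(plan=[[[0,0,-0.02],[0,0,0]],[[0,0,-0.02],[0,0,0]],[[0,0,0],[0,0,0]]])

```text
time: 9.4
eef_pos: [0.5583, -0.0079, 0.0812]
tcp_rot: [-0.705, 0.049, -0.043, 0.706]
contact_force: [-5.3, 1.3, -1.1]
opening: 0.196
```

```bash
python3 -c "
from h import *
st()"
```

```text
t 9.4 tip lift mm [ 0.7 16.3 73.6] F tool [-5.4  1.1  0.6] op 0.196
```

>>> send_rows(plan=[[[0,0,-0.02],[0,0,0]],[[0,0,-0.02],[0,0,0]],[[0,0,0],[0,0,0]]])

```text
time: 9.7
eef_pos: [0.5577, -0.0127, 0.0811]
tcp_rot: [-0.705, 0.049, -0.043, 0.706]
contact_force: [-5.3, 2.6, -0.8]
opening: 0.195
```

```bash
python3 -c "
from h import *
st()"
```

```text
t 9.7 tip lift mm [ 0.6 11.5 73.5] F tool [-5.6  0.8  1.9] op 0.195
```

>>> send_rows(plan=[[[0.002,0,-0.02],[0,0,0]],[[0,0,-0.02],[0,0,0]],[[0,0,0],[0,0,0]]])

```text
time: 10.0
eef_pos: [0.557, -0.0173, 0.081]
tcp_rot: [-0.705, 0.049, -0.043, 0.706]
contact_force: [-6.6, 3.3, -1.2]
opening: 0.196
```

```bash
python3 -c "
from h import *
st()"
```

```text
t 10.0 tip lift mm [ 0.6  6.9 73.3] F tool [-6.9  1.2  2.4] op 0.196
```

>>> send_rows(plan=[[[0,0,-0.02],[0,0,0]],[[0,0,-0.02],[0,0,0]],[[0,0,0],[0,0,0]]])

```text
time: 10.3
eef_pos: [0.5563, -0.0219, 0.0809]
tcp_rot: [-0.705, 0.049, -0.043, 0.706]
contact_force: [-6.3, 3.9, -0.9]
opening: 0.198
```

```bash
python3 -c "
from h import *
st()"
```

```text
t 10.3 tip lift mm [ 0.5  2.2 73.2] F tool [-6.8  0.9  3. ] op 0.198
```

>>> send_rows(plan=[[[0,0,-0.02],[0,0,0]],[[0,0,-0.02],[0,0,0]],[[0,0,0],[0,0,0]]])

```text
time: 10.6
eef_pos: [0.5556, -0.0267, 0.0809]
tcp_rot: [-0.705, 0.049, -0.043, 0.706]
contact_force: [-5.4, 3.3, -1.0]
opening: 0.193
```

```bash
python3 -c "
from h import *
st()"
```

```text
t 10.6 tip lift mm [ 0.5 -2.6 73.2] F tool [-5.7  1.1  2.5] op 0.193
```

>>> send_rows(plan=[[[0.002,-0.01,-0.02],[0,0,0]],[[0,0,-0.02],[0,0,0]],[[0,0,0],[0,0,0]]])

```text
time: 10.9
eef_pos: [0.555, -0.0314, 0.0819]
tcp_rot: [-0.705, 0.049, -0.043, 0.707]
contact_force: [-5.9, 3.8, -1.4]
opening: 0.196
```

```bash
python3 -c "
from h import *
st()"
```

```text
t 10.9 tip lift mm [ 0.5 -7.3 74.1] F tool [-6.3  1.5  3. ] op 0.196
```

>>> send_rows(plan=[[[0,0,-0.02],[0,0,0]],[[0,0,-0.02],[0,0,0]],[[0,0,0],[0,0,0]]])

```text
time: 11.2
eef_pos: [0.5544, -0.036, 0.0819]
tcp_rot: [-0.705, 0.049, -0.042, 0.707]
contact_force: [-7.1, 3.9, -1.8]
opening: 0.197
```

```bash
python3 -c "
from h import *
st()"
```

```text
t 11.2 tip lift mm [  0.4 -11.9  74.1] F tool [-7.5  1.9  2.9] op 0.197
```

>>> send_rows(plan=[[[0,0,-0.02],[0,0,0]],[[0,0,-0.02],[0,0,0]],[[0,0,0],[0,0,0]]])

```text
time: 11.5
eef_pos: [0.5551, -0.0423, 0.0827]
tcp_rot: [-0.706, 0.049, -0.045, 0.706]
contact_force: [-5.5, -0.2, -2.0]
opening: 0.195
```

```bash
python3 -c "
from h import *
st()"
```

```text
t 11.5 tip lift mm [  2.  -18.5  75.4] F tool [-5.5  2.1 -1. ] op 0.195
```

>>> send_rows(plan=[[[0,0,-0.015],[0,0,0]],[[0,0,0],[0,0,0]],[[0,0,0],[0,0,0]]])

```text
time: 11.8
eef_pos: [0.5581, -0.0449, 0.0847]
tcp_rot: [0.706, -0.046, 0.048, -0.705]
contact_force: [0.1, -1.0, -1.9]
opening: 0.197
```

```bash
python3 -c "
from h import *
st()"
```

```text
t 11.8 tip lift mm [  5.4 -20.7  78.5] F tool [ 0.2  1.9 -1. ] op 0.197
```

>>> send_rows(plan=[[[0.02,0,-0.008],[0,0,0]],[[0,0,0],[0,0,0]],[[0,0,0],[0,0,0]]])

```text
time: 12.1
eef_pos: [0.5597, -0.0458, 0.0843]
tcp_rot: [0.706, -0.047, 0.047, -0.706]
contact_force: [0.2, 0.1, -2.1]
opening: 0.194
```

```bash
python3 -c "
from h import *
st()"
```

```text
t 12.1 tip lift mm [  7.1 -21.3  77.9] F tool [0.1 2.1 0.1] op 0.194
```

>>> send_rows(plan=[[[0.03,0.018,-0.006],[0,0,0]],[[0.03,0,0],[0,0,0]],[[0,0,0],[0,0,0]],[[0,0,0],[0,0,0]]])

```text
time: 12.5
eef_pos: [0.5664, -0.0474, 0.0818]
tcp_rot: [-0.706, 0.047, -0.047, 0.706]
contact_force: [-0.1, -0.4, -1.5]
opening: 0.195
```

```bash
python3 -c "
from h import *
st()"
```

```text
t 12.5 tip lift mm [ 13.9 -22.   75.2] F tool [-0.1  1.5 -0.4] op 0.195
```

>>> send_rows(plan=[[[0.04,0,0],[0,0,0]],[[0.04,0,0],[0,0,0]],[[0.04,0,0],[0,0,0]],[[0,0,0],[0,0,0]]])

```text
time: 12.9
eef_pos: [0.5791, -0.0489, 0.0811]
tcp_rot: [-0.705, 0.049, -0.045, 0.706]
contact_force: [-5.2, 1.2, -1.2]
opening: 0.194
```

```bash
python3 -c "
from h import *
st()"
```

```text
t 12.9 tip lift mm [ 26.8 -21.8  73.8] F tool [-5.4  1.2  0.5] op 0.194
```

Tip at +27 mm with 5.4 N, so it is on the catch. I push about 5 mm further and hold.

>>> send_rows(plan=[[[0.03,0,0],[0,0,0]],[[0.02,0,0],[0,0,0]],[[0,0,0],[0,0,0]],[[0,0,0],[0,0,0]],[[0,0,0],[0,0,0]],[[0,0,0],[0,0,0]],[[0,0,0],[0,0,0]],[[0,0,0],[0,0,0]],[[0,0,0],[0,0,0]],[[0,0,0],[0,0,0]],[[0,0,0],[0,0,0]],[[0,0,0],[0,0,0]]])

```text
time: 14.1
eef_pos: [0.5851, -0.0497, 0.0809]
tcp_rot: [-0.705, 0.048, -0.046, 0.706]
contact_force: [-5.3, 0.8, -2.6]
opening: 0.193
```

```bash
python3 - <<'E'
from h import *
st()
a=cv2.imread("pics/side0.png");d=read_camera("side")["img"];t=read_camera("top")["img"];t0=cv2.imread("pics/top0.png")
f=lambda i:cv2.resize(i[110:310,220:400],(400,300))
g=lambda i:cv2.resize(i[90:230,290:440],(400,300))
cv2.imwrite("pics/m5.png",np.vstack([np.hstack([f(a),f(d)]),np.hstack([g(t0),g(t)])]))
E
```

```text
t 14.1 tip lift mm [ 32.8 -21.8  73.8] F tool [-5.4  2.7  0.1] op 0.193
```

View pics/m5.png

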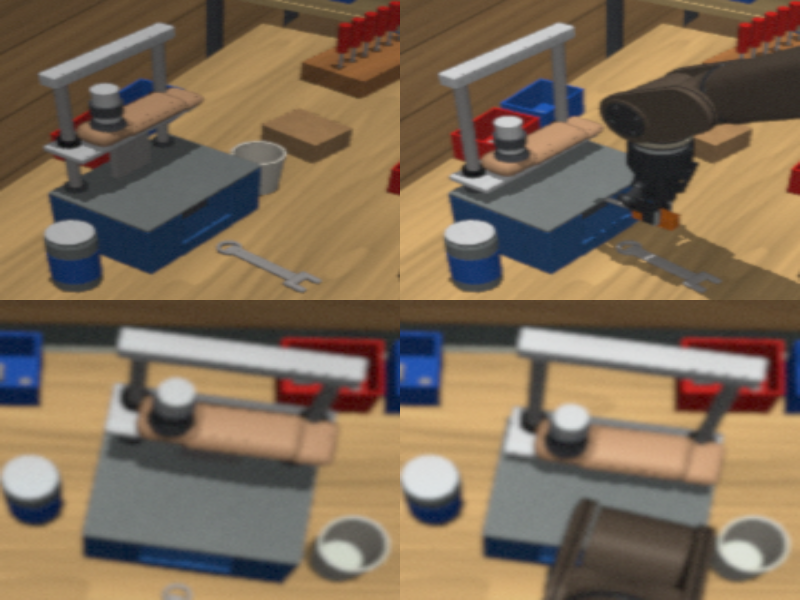

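>>> send_rows(plan=[[[0,0,0],[0,0,0]],[[0,0,0],[0,0,0]],[[0,0,0],[0,0,0]],[[0,0,0],[0,0,0]],[[0,0,0],[0,0,0]],[[0,0,0],[0,0,0]],[[0,0,0],[0,0,0]],[[0,0,0],[0,0,0]],[[0,0,0],[0,0,0]],[[0,0,0],[0,0,0]],[[0,0,0],[0,0,0]],[[0,0,0],[0,0,0]]])

```text
time: 15.4
eef_pos: [0.5851, -0.0497, 0.0809]
tcp_rot: [-0.705, 0.048, -0.045, 0.706]
contact_force: [-4.7, 0.9, -1.6]
opening: 0.195
```

```bash
python3 - <<'E'
from h import *
st();t=read_camera("top");d=read_camera("side")
p,e=tri([ray(t,(354.5,144.1)),ray(d,(268.6,194.7))]);print("foot top lift",lift_xyz(p)*1e3,e)
m=cv2.imread("pics/m5.png");n=cv2.resize(d["img"][110:310,220:400],(400,300));k=cv2.absdiff(n,m[:300,400:]);print("change since in foot area",k[80:200,40:210].mean(),"static",k[200:280,40:110].mean())
E
```

```text
t 15.4 tip lift mm [ 32.8 -21.8  73.8] F tool [-4.8  1.6  0.3] op 0.195
foot top lift [ 71.47075843  44.79768118 236.20789744] [np.float64(0.0016170644491091371), np.float64(0.0016170644491092108)]
change since in foot area 1.0079248366013072 static 1.0617857142857143
```

Compared with the picture taken 1.3 s earlier, the carriage has stopped at the bottom. I draw the rod straight out and raise it.

>>> send_rows(plan=[[[-0.05,0,0],[0,0,0]],[[-0.1,0,0],[0,0,0]],[[-0.15,0,0],[0,0,0]],[[-0.15,0,0],[0,0,0]],[[-0.15,0,0],[0,0,0]],[[-0.15,0,0],[0,0,0]],[[-0.15,0,0],[0,0,0]],[[-0.1,0,0],[0,0,0]],[[0,0,0],[0,0,0]]])

```text
time: 16.4
eef_pos: [0.4673, -0.0341, 0.0826]
tcp_rot: [0.706, -0.046, 0.048, -0.705]
contact_force: [0.2, 0.4, -2.2]
opening: 0.195
```

>>> send_rows(plan=[[[0,-0.1,0],[0,0,0]],[[0,-0.2,0],[0,0,0]],[[0,-0.2,0],[0,0,0]],[[0,-0.2,0],[0,0,0]],[[0,-0.1,0],[0,0,0]],[[0,0,0],[0,0,0]]])

```text
time: 17.0
eef_pos: [0.4698, -0.0348, 0.1809]
tcp_rot: [0.706, -0.045, 0.049, -0.705]
contact_force: [0.4, -0.1, -1.1]
opening: 0.195
```

```bash
python3 - <<'E'
from h import *
s=st();print(s["eef_pos"],plan(s,(.4047,.3396,.177),-.188))
w=read_camera("wrist");cv2.imwrite("pics/w6.png",w["img"])
for n in("w3","w6"):
    k=blobs(orange(cv2.imread(f"pics/{n}.png")),800)[0];r=cv2.minAreaRect(k);print(n,[np.round(v,1) for v in r])
E
```

```text
t 17.0 tip lift mm [-83.4 -22.3 175.2] F tool [ 0.4  1.1 -0.1] op 0.195
[ 0.46979603 -0.03478169  0.18094799] {'shift': [-0.951, 0.023, 3.021], 'turn': [0.0001, 0.0088, 0.0011], 'dyaw': np.float64(-0.055)}
w3 [array([315.5, 316. ]), array([152.,  49.]), np.float64(90.0)]
w6 [array([316. , 315.5]), array([153.,  50.]), np.float64(90.0)]
```

The handle sits in the wrist view exactly as it did after the pick, so the rod hasn't slipped. I go back over the rest.

>>> send_rows(plan=[[[-0.05,0,0.16],[0,0,0]],[[-0.08,0,0.27],[0,0,0]],[[-0.09,0,0.27],[0,0,0]],[[-0.09,0,0.27],[0,0,0]],[[-0.09,0,0.27],[0,0,0]],[[-0.09,0,0.27],[0,0,0]],[[-0.09,0,0.27],[0,0,0]],[[-0.09,0,0.27],[0,0,0]],[[-0.09,0,0.27],[0,0,0]],[[-0.08,0,0.27],[0,0,0]],[[-0.07,0,0.27],[0,0,0]],[[-0.04,0,0.16],[0,0.0088,0.001]]])

```text
time: 18.25
eef_pos: [0.4011, 0.3418, 0.1759]
tcp_rot: [0.704, -0.069, 0.063, -0.704]
contact_force: [0.7, -0.9, -0.6]
opening: 0.19
```

>>> send_rows(plan=[[[0,0,0],[0,0,0]],[[0,0,0],[0,0,0]],[[0,0,0],[0,0,0]]])

```text
time: 18.55
eef_pos: [0.4023, 0.3391, 0.1769]
tcp_rot: [0.704, -0.069, 0.064, -0.704]
contact_force: [0.3, -0.3, -1.6]
opening: 0.194
```

```bash
python3 - <<'E'
from h import *
s=st();print(s["eef_pos"],plan(s,(.4055,.3375,.043),-.175))
E
```

```text
t 18.55 tip lift mm [-200.3  332.4  169.3] F tool [ 0.4  1.6 -0.2] op 0.194
[0.40225196 0.33913093 0.17685492] {'shift': [0.038, 1.115, -0.006], 'turn': [0.0003, -0.0021, -0.0012], 'dyaw': np.float64(0.013)}
```

>>> send_rows(plan=[[[0.025,0.1,-0.005],[0,0,-0.0011]],[[0,0.2,0],[0,0,0]],[[0,0.25,0],[0,0,0]],[[0,0.25,0],[0,0,0]],[[0,0.15,0],[0,0,0]],[[0,0.08,0],[0,0,0]],[[0,0.04,0],[0,0,0]],[[0,0,0],[0,0,0]],[[0,0,0],[0,0,0]]])

```text
time: 19.45
eef_pos: [0.4062, 0.3393, 0.0505]
tcp_rot: [-0.704, 0.066, -0.067, 0.704]
contact_force: [-0.2, 0.8, -1.3]
opening: 0.2
```

```bash
python3 - <<'E'
from h import *
s=st();print(plan(s,(.4045,.339,.041),-.188))
E
```

```text
t 19.45 tip lift mm [-196.3  333.1   44.2] F tool [-0.3  1.3  0.7] op 0.2
{'shift': [-0.013, 0.079, -0.005], 'turn': [-0.0002, -0.0, 0.0004], 'dyaw': np.float64(0.0)}
```

>>> send_rows(plan=[[[-0.01,0.025,0],[0,0,0]],[[0,0.02,0],[0,0,0]],[[0,0.02,0],[0,0,0]],[[0,0,0],[0,0,0]],[[0,0,0],[0,0,0]]])

```text
time: 19.95
eef_pos: [0.4041, 0.3392, 0.0416]
tcp_rot: [0.704, -0.066, 0.067, -0.704]
contact_force: [0.7, 0.7, -1.2]
opening: 0.192
```

>>> send_rows(plan=[[[0,0.012,0],[0,0,0]],[[0,0,0],[0,0,0]],[[0,0,0],[0,0,0]]])

```text
time: 20.25
eef_pos: [0.4043, 0.3393, 0.0414]
tcp_rot: [0.704, -0.066, 0.066, -0.704]
contact_force: [-2.2, -2.1, 5.3]
opening: 0.195
```

>>> send_rows(plan=[[[0,0,0],[0,0,0]],[[0,0,0],[0,0,0]],[[0,0,0],[0,0,0]],[[0,0,0],[0,0,0]],[[0,0,0],[0,0,0]]], gripper=0.4)

```text
time: 20.75
eef_pos: [0.4041, 0.3392, 0.0401]
tcp_rot: [0.704, -0.066, 0.067, -0.704]
contact_force: [-0.8, -0.7, 0.3]
opening: 0.599
```

>>> send_rows(plan=[[[0,-0.05,0],[0,0,0]],[[0,-0.15,0],[0,0,0]],[[0,-0.25,0],[0,0,0]],[[0,-0.3,0],[0,0,0]],[[0,-0.3,0],[0,0,0]],[[0,-0.25,0],[0,0,0]],[[0,-0.1,0],[0,0,0]],[[0,0,0],[0,0,0]],[[0,0,0],[0,0,0]]])

```text
time: 21.65
eef_pos: [0.4034, 0.3388, 0.2068]
tcp_rot: [0.705, -0.067, 0.066, -0.703]
contact_force: [-0.6, -0.1, -0.5]
opening: 0.604
```

```bash
python3 - <<'E'
from h import *
s=st();w=read_camera("wrist");d=read_camera("side");t=read_camera("top")
cv2.imwrite("pics/m7.png",np.vstack([np.hstack([cv2.resize(w["img"],(400,300)),cv2.resize(d["img"],(400,300))]),np.hstack([cv2.resize(t["img"],(400,300)),cv2.resize(t["img"][90:240,290:440],(400,300))])]))
E
```

```text
t 21.65 tip lift mm [-199.1  332.3  200. ] F tool [-0.6  0.5 -0.2] op 0.604
```

View pics/m7.png

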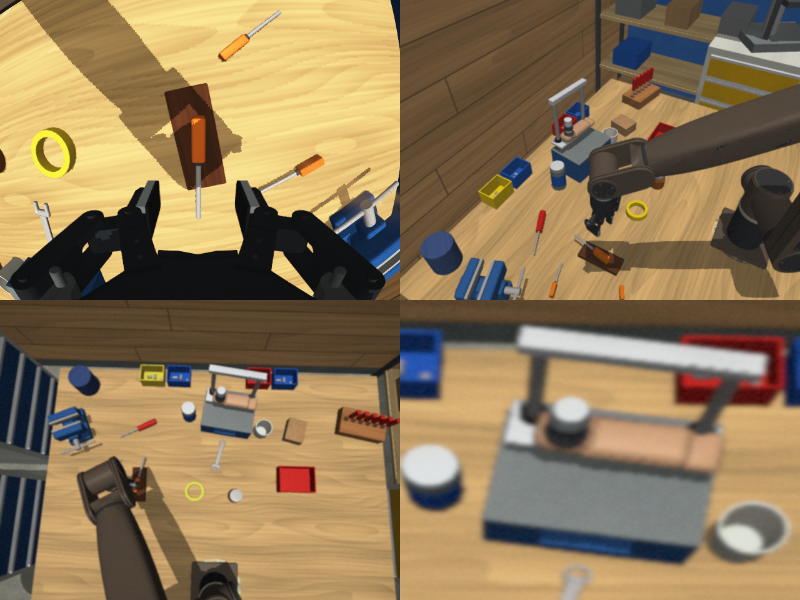

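The rod lies upright on the rest, the carriage is down, and the bench items are where they started. I hand the job in.

```bash
python3 -c "
from plant import *
print(sign_off())"
```

```text
the job is handed in; nothing more can be done
None
```

The carriage with the foot is down, the release rod is back on its rest, and the job is handed in. It took about 22 s of the 64 s allowed.

- **Release:** I slid the rod's tip along the face at about 6 N and felt the slot about 22 mm to the lift's −y side of centre. I pushed in until the tip was about 33 mm past the face, which took about 5 N, and held it there for over 2 s while the carriage sank.
- **Return:** I drew the rod straight out and checked that it had not slipped in the grip. I then laid it on the rest within about 1 mm of where I had picked it up.
- **Last checks:** The final picture shows the rod upright on its rest, the carriage down and the gripper clear at about 0.2 m. The jar, tape, can, cup and wrench looked unmoved; I judged this by eye and did not measure it.
- **One disagreement:** A rough two-camera estimate put the foot tube's top at 236 mm, where full lowering should give 251 mm. I put this down to imprecise pixel picks. Two pictures 1.3 s apart showed no further movement before I let the catch go.

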